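# Raise the counterweighted gate of a board test fixture and push the board out

## Task

The circuit board in the test fixture has been tested: free it. With the fingertips, push the gate's black cross handle up and over towards the pivot bracket until the counterweighted gate tips over its balance point and stays raised by itself, its counterweight down on the rubber pad; then push the board from behind along the edge rails, away from you, until it rests against the end stop of the channel. Push only: do not grip the handle, do not lift the board, and leave the loose things around the fixture where they are.

Things in the scene. Friction and masses are not known exactly. Their poses are not given: they have to be found in the camera images.
- fixture: Board test fixture, fixed; base 100 (x) by 230 (y) mm, bracket plate out to x = +150 mm. Origin: on the bench under the channel's middle; +x towards the pivot bracket (robot's left), -y along the channel away from the robot. Channel floor 18 mm above the bench; the board rides on ledges 10 mm above the floor (inner edges x = +-27 mm), between grey rail walls (x = +-33 mm, 36 mm high).
- gate (a joint): Hinge of the gate, rad. About 0 = down on the board (start); grows as its arm rises and swings towards +x of the fixture; 1.90 = raised, arm leaning back past upright, counterweight down on its rubber pad. Only gravity, slight friction and damping act: below about 0.7 it falls shut, above it tips over by itself within about 2 s. 1 to 4 N on the cross handle move it.
- push_bar (a point): Centre of the gate's black cross handle: round bar 20 mm thick, 84 mm long, parallel to the fixture's y, on a stem above the arm's free end. Gate down: 137 mm before the pivot line (-x side) and 90 mm above it (166 mm above the bench), clear before and below on its -x side. It turns on a 164 mm radius about the pivot: up to 0.7 rad it goes 90 mm towards +x and rises 67 mm; follow that arc.
- gate_arm (a point): Free end of the gate's flat arm (28 mm wide, 10 mm thick, 114 mm from the pivot). The plate under the arm carries contact pins and four rubber feet that press the board, and a steel keeper blade that hangs down on the board's outlet (-y) side and blocks its way while the gate is down.
- pivot (a point): Middle of the gate's hinge line (parallel to the fixture's y), 90 mm beside the channel's middle, 76 mm above the bench, between two grey cheeks (at +-22 mm along y, 6 mm thick, 94 mm high above the bench). A round steel counterweight stands on a stem above it while the gate is down.
- board_centre (a point): Centre of the green circuit board in the fixture: 62 mm (x) by 95 mm (y), 2 mm thick, 0.045 kg, parts up to 9 mm high on top; end faces 47.5 mm from this point. Loose on the ledges (underside 28 mm above the bench), 2 mm play each side, nearly parallel to the fixture. It starts under the gate, at y = +52 mm.
- inlet (a point): Point on the channel floor at the inlet end (y = +106.5 mm, 18 mm above the bench), 7 mm behind the board's start. Small tabs beside it (x beyond +-25 mm) back the board's corners; the 50 mm between is open, and so is the channel below the board (54 mm wide, 10 mm deep): fingertips let down here, 3 to 7 mm above the floor, push the board's end face towards -y.
- end_stop (a point): Middle of the rubber face of the end stop at the channel's -y end (stop 36 mm high above the bench). Against it the board's centre is 47.5 mm from this point along the fixture's y, about 105 mm from where it started.
- flux: Bystander: small bottle with a needle tip, 34 mm diameter, 108 mm tall, standing; origin under its middle.
- driver: Bystander: precision screwdriver, 138 mm long, lying; origin under its middle.
- screw_tray: Bystander: clear tray of screws, 136 x 91 x 41 mm; origin under its middle.

How it is judged:
By the outcome, as a careful person would: the job done as asked, in the order asked, and still so for the second after the job is handed in, with the robot touching nothing.
It also fails if it takes over 50 s, if anything falls off the work surface, if the arm or the gripper's body presses on something with over 40 N, if the wrist force passes 120 N, or if a joint passes its speed limit or range.

## Robot

A 6-joint arm with a two-finger parallel gripper is mounted at the origin on the work surface; the furniture and walls round the work are solid. World frame = base frame: x ahead of the robot, y to its left, z up, the work surface at z = 0. Lengths are in m, angles in rad, forces in N, time in s.
With the tool pointing down it reaches from about 0.35 to 0.725 m from the base axis. Payload 6 kg.
Tool frame: the origin (TCP) lies at the very end of the fingers, on their centre line; the grasp point (between the pads) lies 19 mm behind it (grip_depth is the distance from the TCP to the grasp point, in m); z points along the fingers, y is the line along which they close (so a half turn about z gives the same grasp; the last joint's range is limited). The gripper opens to 85 mm and grips with 20 to 120 N. Pads are 22 mm wide; open, the fingers measure 114 mm over their backs; the gripper's body (76 mm by 85 mm) begins 54 mm behind the grasp point. The pads swing forward as they close: fully open they stand 13 mm farther back than shut.
Start: joints at [-0.796, 0.04, 0.085, 0, -1.615, -0.334], TCP at [0.256, -0.543, 0.231] pointing down, gripper open.
Joint ranges: [-2.56, 2.56], [-1.29, 2.01], [-1.08, 1.49], [-3.29, 1.98], [-2.81, -0.18], [-2.99, 2.99]. Speed limits (rad/s): [2.57, 2.57, 3.01, 3.14, 3.14, 3.14].

## Interface

Orientations are given as a unit quaternion [x, y, z, w].
In Python, from station import observe, camera, camera_model, job_done, recognise, silhouettes, grip_depth gives the robot as it stands.
- The arm moves only by the tool step_arm, never from a script. Its argument "increments" is a list of rows, each a list of 3 entries, a list of its own where there are three numbers: the finger opening in cm, from 0 to 8.54, then the shift along the world's x, y, z in cm, then the turn about the world's z in degrees. A call has exactly 5 rows; each row is the pose to reach, as a shift and turn from the pose commanded when the call began; what a row does not reach only later rows make up. A row lasts 1/8 s, in which the tool goes at most 62.5 mm and 10.7 degrees, less where a joint would pass 70% of its speed; a pose out of reach is approached as far as the arm can. A call with a gripper value outside its range is refused whole. The fingers move at their own pace and stop on an object; the grip force is fixed at half the most. Time passes only in rows, so rows that repeat a pose let the fingers close, or fill a call up. It gives the time, the measured TCP pose, the force, the opening and the grip force at its end, in the units of the state.
- observe(): the state, without advancing time (a new reading comes with each control period).
- camera(name): name is "scene" or "top" or "wrist"; returns the picture (400x640x3 uint8, blue, green, red); there is no depth.
- camera_model(name): a dict with "intrinsics" (3x3 intrinsics, pixels), "rvec" (rotation vector, rad) and "tvec" (3), from world to camera coordinates, as OpenCV has them; the wrist camera has in their place "T_tool_cam" (4x4, takes a point from camera to tool coordinates, whose origin is the TCP and whose axes are the flange's). Camera axes: x right, y down, z forward; pixel columns grow to the right and rows downward; lengths in m; the calibration is good to about 2 mm. The wrist camera is an equidistant fisheye: a pixel r from the principal point sees the ray r / f radians off the axis. A picture is of the moment at which its call begins: read the wrist's pose just before it. camera_model takes no time and is no camera call.
- job_done(): hands the job in; it is judged then, once.
Trained networks look in the newest picture that a camera, given by its name, has taken for a name from the list of things; names that differ only in an ending like _2 or _b are one class to them, and where a whole thing is asked for, a point or a joint stands for the part that bears it (a point fixed in the world has none). Each returns a list of dicts, best first, with "confidence" (0 to 1); they miss things now and then, are a little off and sometimes report something else, mostly with a low value. They report only what shows in the picture. A call takes as long as a camera call.
- recognise(camera, query): "extent" ([left, top, width, height] in pixels, round what is visible of it).
- silhouettes(camera, query): "mask" (400x640 bool, what is visible of it) and "extent" ([left, top, width, height] in pixels, round what is visible of it).
The state is a dict: "t": time; "q": joint angles; "joint_vel": joint speeds; "joint_efforts": joint torques, N m; "ee_pos": TCP position; "tcp_rot": TCP orientation; "wrist_force": force on the tool from outside, world axes, zero at the start; "moment": the same for the moment, N m; "opening": finger opening in m; "gripper_force": force on a finger pad.
Only numpy, scipy, OpenCV 4.12 (cv2) and the standard library are available. Lean on these libraries where they do the work, as an engineer would, in place of code of your own. Each camera call takes 0.05 s, during which the arm holds its last target. There are 200 camera calls.

## Working session

There is one attempt and no reset: what is moved stays moved. The work goes in short steps, Python scripts to look and compute and a tool call to move; the robot and the scene stay as the last step left them, time stands still between calls to the robot, and variables do not carry over. Pictures are saved under pics/ and viewed, at most 11 in all, crops included, and the job is handed in when it is done.

Besides the shell and the picture viewer there is one more tool, called after "Call:" as name([rows], argument=value, ...), one row to a line, values as JSON. step_arm: Moves the arm, as the interface text tells. Its arguments: {"type":"object","properties":{"increments":{"type":"array","items":{"type":"array"}}},"required":["increments"]}

```bash
mkdir -p pics; cat > h.py <<'E'
import numpy as np,cv2
from station import *
def P(name,X):
    m=camera_model(name);return cv2.projectPoints(np.array(X,float).reshape(-1,3),np.array(m["rvec"]),np.array(m["tvec"]),np.array(m["intrinsics"]),None)[0].reshape(-1,2)
def ray(name,uv,z):
    m=camera_model(name);R=cv2.Rodrigues(np.array(m["rvec"]))[0];c=-R.T@np.array(m["tvec"]).ravel()
    d=R.T@np.linalg.inv(np.array(m["intrinsics"]))@np.array([uv[0],uv[1],1.]);return c+d*(z-c[2])/d[2]
E
python3 - <<'E'
from h import *
s=observe();print(s["t"],s["ee_pos"],s["tcp_rot"],s["opening"],grip_depth)
for n in("scene","top"):
    cv2.imwrite(f"pics/{n}0.png",camera(n))
    for q in("fixture","push_bar","board_centre","gate_arm","flux","driver","screw_tray","end_stop","inlet","pivot"):
        try:
            for r in recognise(n,q)[:2]:print(n,q,np.round(r["extent"]),round(r["confidence"],2))
        except Exception as e:print(q,e)
E
```

```text
0.0 [ 0.25592889 -0.5423079   0.2302558 ] [-2.18615982e-01  9.75810551e-01  8.73934386e-04 -2.38150566e-04] 0.08513662784333902 0.0187
scene fixture [204. 187. 101. 112.] 0.6
scene push_bar [215. 193.  87.  79.] 0.78
scene board_centre [253. 251.  36.  24.] 0.92
scene gate_arm [216. 190.  87.  79.] 0.58
scene flux [359. 223.  15.  34.] 0.8
scene screw_tray [337. 181.  52.  34.] 0.96
scene screw_tray [304. 215.  17.  14.] 0.51
scene end_stop [207. 188. 100. 110.] 0.75
scene inlet [200. 190. 104. 113.] 0.61
scene pivot [205. 190. 100. 110.] 0.72
top fixture [190. 167.  97.  97.] 0.59
top push_bar [190. 207.  86.  48.] 0.61
top board_centre [193. 167.  90.  97.] 0.34
top gate_arm [192. 207.  84.  49.] 0.8
top flux [335. 260.  17.  13.] 0.47
top driver [326. 173.   7.  34.] 0.63
top screw_tray [389. 141.  48.  57.] 0.74
top screw_tray [192. 168.  91.  97.] 0.73
top end_stop [194. 167.  94.  94.] 0.67
top inlet [189. 164.  93. 100.] 0.64
top inlet [191. 205.  82.  48.] 0.56
top pivot [192. 165.  91.  98.] 0.75
```

View pics/scene0.png

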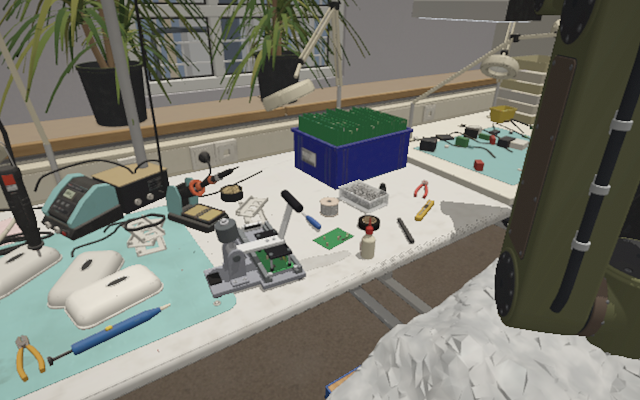

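View pics/top0.png

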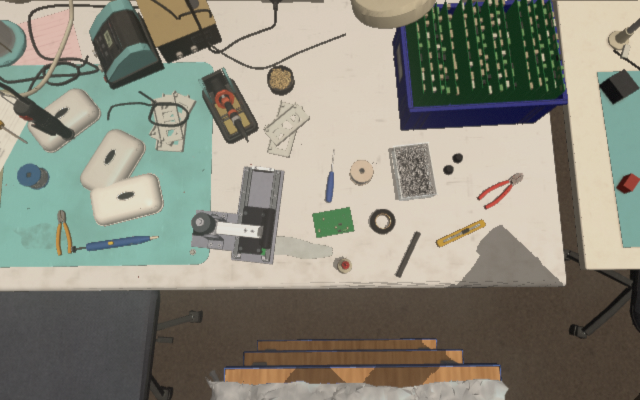

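```bash
python3 - <<'E'
from h import *
print(P("top",[[0,0,0],[.5,0,0],[.5,.2,0],[.256,-.543,.23]]))
for uv in [(245,165),(286,170),(236,262),(273,264)]: print(ray("top",uv,.036))
print(ray("top",(204,224),.11),ray("top",(255,232),.166))
t=cv2.imread("pics/top0.png")[155:275,180:360];s=cv2.imread("pics/scene0.png")[180:305,195:385]
t=cv2.resize(t,None,fx=4.4,fy=4.4,interpolation=cv2.INTER_CUBIC);s=cv2.resize(s,None,fx=4.2,fy=4.2,interpolation=cv2.INTER_CUBIC)
cv2.imwrite("pics/t1.png",t);cv2.imwrite("pics/s1.png",s)
E
```

```text
[[394.1520563  474.05673794]
 [386.56681257 250.86030459]
 [304.36815063 251.55872702]
 [699.28095713 369.10207141]]
[0.70827258 0.3426606  0.036     ]
[0.69507475 0.24306559 0.036     ]
[0.4740644  0.35901911 0.036     ]
[0.46865907 0.27248344 0.036     ]
[0.55389856 0.41891002 0.11      ] [0.52825726 0.29847159 0.166     ]
```

View pics/t1.png

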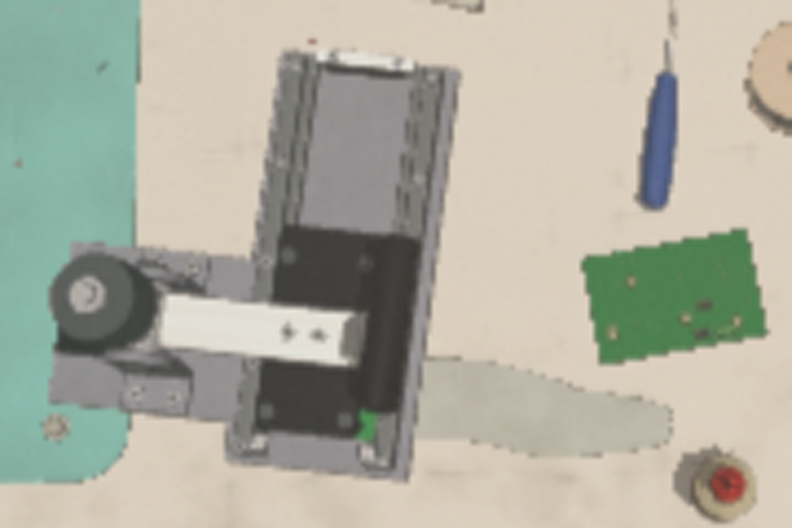

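View pics/s1.png

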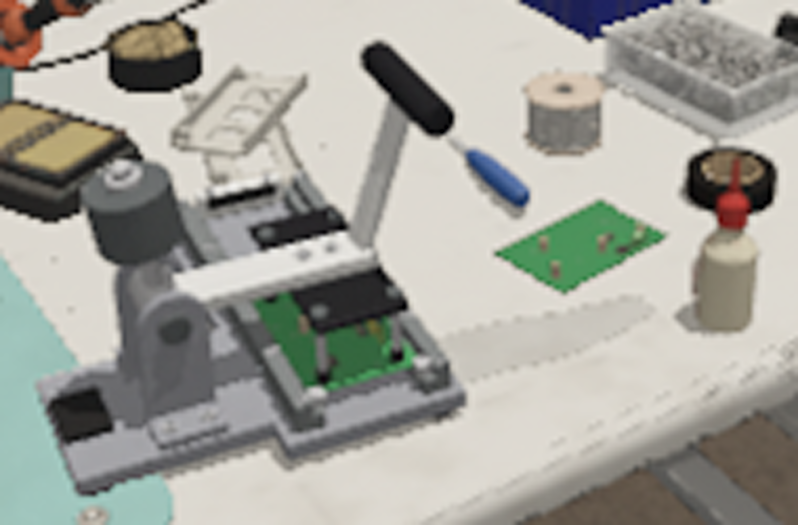

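```bash
cat > fit.py <<'E'
from h import *
from scipy.optimize import least_squares
def T(p,X):
    X=np.array(X,float).reshape(-1,3);c,s=np.cos(p[2]),np.sin(p[2])
    return np.c_[p[0]+c*X[:,0]-s*X[:,1],p[1]+s*X[:,0]+c*X[:,1],X[:,2]]
E
python3 - <<'E'
from fit import *
zb=.018
def pts(by):return [[-.05,-.115,zb],[-.05,.115,zb],[.05,.115,zb],[-.047,by-.042,.166],[-.047,by+.042,.166]]
tp=np.array([[460,70],[408,480],[228,458],[402,238],[378,410]])/4.4+[180,155]
sp_i=[1,2,3,4];sp=np.array([[465,393],[287,455],[375,50],[440,125]])/4.2+[195,180]
def f(p):
    W=T(p,pts(p[3]));return np.r_[(P("top",W)-tp).ravel(),(P("scene",W)[sp_i]-sp).ravel()]
r=least_squares(f,[.58,.3,1.6,.03],loss="soft_l1");print(r.x,np.round(r.fun.reshape(-1,2),1))
p=r.x
for n,X in dict(bar=[-.047,p[3],.166],pivot=[.09,p[3],.076],inlet=[0,.1065,.018],stop=[0,-.1005,.03],cw=[.09,p[3],.15]).items():
    W=T(p,X);print(n,W.round(4),((P("top",W)-[180,155])*4.4).round(),((P("scene",W)-[195,180])*4.2).round())
E
```

```text
[0.58894532 0.31098261 1.45066531 0.04874317] [[ 0.1  0.1]
 [-0.1  0.3]
 [-0.9  0.6]
 [-0.1 -0. ]
 [ 0.1  0.5]
 [ 0.6 -2.1]
 [-0.2 -3.6]
 [-0.1  0.3]
 [-0.3 -1.6]]
bar [[0.5349 0.2702 0.166 ]] [[390. 324.]] [[405.  83.]]
pivot [[0.5513 0.4062 0.076 ]] [[146. 317.]] [[160. 296.]]
inlet [[0.4832 0.3237 0.018 ]] [[318. 455.]] [[373. 402.]]
stop [[0.6887 0.2989 0.03  ]] [[366.  81.]] [[245. 196.]]
cw [[0.5513 0.4062 0.15  ]] [[112. 297.]] [[145. 169.]]
```

```bash
python3 - <<'E'
from fit import *
tp=np.array([[460,70],[408,480],[228,458],[402,238],[378,410]])/4.4+[180,155]
sp=np.array([[465,393],[287,455],[375,50],[440,125]])/4.2+[195,180]
for zb in(.006,.012):
    def f(p):
        by=p[3];W=T(p,[[-.05,-.115,zb],[-.05,.115,zb],[.05,.115,zb],[-.047,by-.042,.166],[-.047,by+.042,.166]])
        return np.r_[(P("top",W)-tp).ravel(),(P("scene",W)[1:]-sp).ravel()]
    r=least_squares(f,[.58,.3,1.5,.05],loss="soft_l1");print(zb,r.x.round(4),r.cost,np.round(r.fun,1))
p=r.x;by=p[3]
print("pre",T(p,[-.095,by+.025,.155]),"inlet",T(p,[0,.120,.023]),"flux",ray("top",(343,264),.1))
E
```

```text
0.006 [0.5917 0.311  1.4552 0.0517] 2.5067398046741793 [ 0.2  0.2  0.6 -0.7  0.2 -0.1 -0.3 -0.   0.1  0.5  0.2  1.5 -0.2  0.2
 -0.3  0.3 -0.2 -1.7]
0.012 [0.59   0.3111 1.4529 0.0499] 2.381749832767471 [ 0.1  0.3  0.2 -0.1 -0.4  0.4 -0.2 -0.   0.   0.5  0.4 -0.2 -0.1 -1.6
 -0.2  0.3 -0.3 -1.6]
pre [[0.50443356 0.22556782 0.155     ]] inlet [[0.47082839 0.32521426 0.023     ]] flux [0.46380941 0.11218155 0.1       ]
```

Call:
step_arm([
  [0,[0,6,3],0],
  [0,[1,12,4],-8],
  [0,[2,18,4],-16],
  [0,[4,24,4],-24],
  [0,[6,30,4],-32],
])

```text
t: 1.72
ee_pos: [0.3114, -0.2569, 0.2718]
tcp_rot: [0.05, 0.999, -0.0, 0.001]
wrist_force: [1.7, -0.1, 0.3]
opening: 0.0
gripper_force: 0.0
```

Call:
step_arm([
  [0,[2,6,0],-1],
  [0,[4,12,0],-1],
  [0,[7,18,0],-1],
  [0,[9,24,0],-1],
  [0,[11,29,0],-1],
])

```text
t: 2.35
ee_pos: [0.4216, 0.0337, 0.272]
tcp_rot: [0.056, 0.998, 0.0, 0.001]
wrist_force: [1.6, 0.1, -0.0]
opening: 0.0001
gripper_force: 0.0
```

Call:
step_arm([
  [0,[3,6,0],0],
  [0,[6,12,0],0],
  [0,[7.8,17.5,-4],0],
  [0,[7.8,17.5,-8],0],
  [0,[7.8,17.5,-11.5],0],
])

```text
t: 2.98
ee_pos: [0.4988, 0.2073, 0.1534]
tcp_rot: [0.056, 0.998, -0.001, -0.001]
wrist_force: [0.8, -0.6, 1.4]
opening: -0.0004
gripper_force: 0.0
```

```bash
python3 - <<'E'
from fit import *
s=observe();print(s["t"],s["ee_pos"],s["wrist_force"])
p=[.59,.3111,1.4529];c,sn=np.cos(p[2]),np.sin(p[2]);d=np.array(s["ee_pos"])[:2]-p[:2]
print("fixture",c*d[0]+sn*d[1],-sn*d[0]+c*d[1])
t=camera("top")[155:275,180:360];w=camera("wrist")
t=cv2.resize(t,(640,427),interpolation=cv2.INTER_CUBIC)
sc=cv2.resize(camera("scene")[170:300,195:385],(640,438),interpolation=cv2.INTER_CUBIC)
cv2.imwrite("pics/b.png",cv2.resize(np.vstack([t,sc]),None,fx=.69,fy=.69));cv2.imwrite("pics/w.png",w)
E
```

```text
2.975 [0.49880934 0.20732922 0.15344276] [ 0.75841756 -0.59733389  1.37181327]
fixture -0.11377658496852487 0.07835176562554555
```

View pics/b.png

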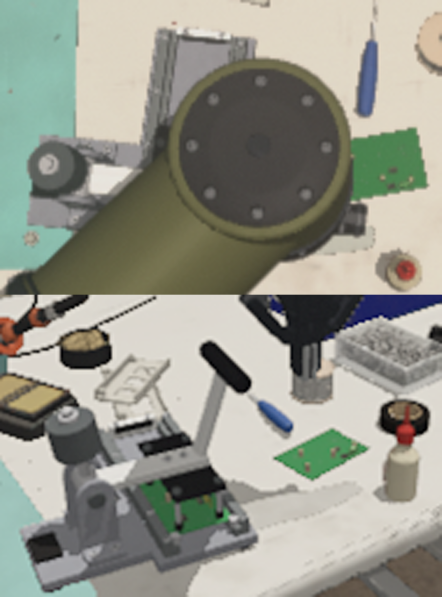

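View pics/w.png

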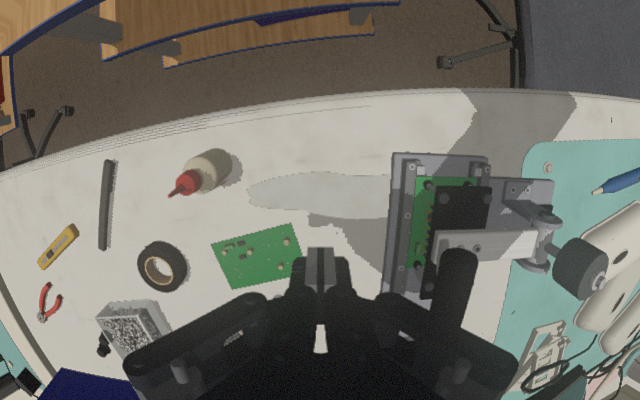

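Call:
step_arm([
  [0,[0.5,0.6,-0.2],0],
  [0,[0.6,1.3,-0.2],0],
  [0,[0.7,2.0,-0.2],0],
  [0,[0.8,2.6,0.0],0],
  [0,[0.9,3.3,0.7],0],
])

```text
t: 3.75
ee_pos: [0.5083, 0.2398, 0.1635]
tcp_rot: [0.057, 0.998, -0.0, -0.0]
wrist_force: [0.2, -0.6, -0.8]
opening: 0.0
gripper_force: 0.0
```

Call:
step_arm([
  [0,[0.0,0.3,-0.6],0],
  [0,[0.1,0.7,-0.8],0],
  [0,[0.1,1.1,-0.6],0],
  [0,[0.2,1.5,-0.1],0],
  [0,[0.2,1.9,0.4],0],
])

```text
t: 4.38
ee_pos: [0.5105, 0.2582, 0.168]
tcp_rot: [0.057, 0.998, -0.0, 0.0]
wrist_force: [0.5, -2.9, -0.4]
opening: -0.0002
gripper_force: 1.3
```

Call:
step_arm([
  [0,[0.1,1.1,1.2],0],
  [0,[0.2,2.1,2.1],0],
  [0,[0.3,3.0,2.8],0],
  [0,[0.4,4.0,3.5],0],
  [0,[0.6,5.0,4.1],0],
])

```text
t: 5.0
ee_pos: [0.5165, 0.3066, 0.2131]
tcp_rot: [0.057, 0.998, -0.001, 0.001]
wrist_force: [-11.3, -9.2, 14.9]
opening: -0.0
gripper_force: 8.0
```

```bash
python3 - <<'E'
from h import *
s=observe();print(s["t"],s["wrist_force"],s["moment"],s["joint_vel"])
sc=camera("scene")[150:300,195:385];w=camera("wrist")[80:400,250:600]
print(observe()["wrist_force"])
a=cv2.resize(sc,(570,450),interpolation=cv2.INTER_CUBIC)[:,:420]
cv2.imwrite("pics/c.png",np.hstack([a,cv2.resize(w,(380,450))]))
E
```

```text
5.0 [-11.27307552  -9.20948501  14.91475213] [-3.11332228  3.87473582  0.1037636 ] [ 0.07324229  0.13819835  0.23906502 -0.00527801 -0.10285642 -0.06984122]
[-6.84406986 -7.93393052 14.14582419]
```

View pics/c.png

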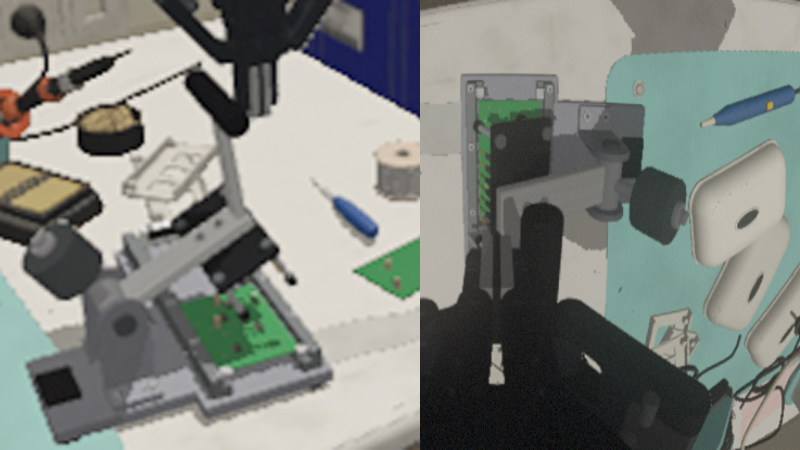

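Call:
step_arm([
  [0,[0,0.0,0.2],0],
  [0,[0,0.0,0.4],0],
  [0,[0,0.1,0.6],0],
  [0,[0,0.2,0.6],0],
  [0,[0,0.2,0.6],0],
])

```text
t: 5.72
ee_pos: [0.5169, 0.3101, 0.2155]
tcp_rot: [0.057, 0.998, -0.0, 0.001]
wrist_force: [1.3, -3.2, 6.3]
opening: 0.0002
gripper_force: 2.8
```

Call:
step_arm([
  [0,[0.1,0.6,0.6],0],
  [0,[0.1,1.3,1.0],0],
  [0,[0.2,2.0,1.3],0],
  [0,[0.3,2.7,1.5],0],
  [0,[0.4,3.4,1.7],0],
])

```text
t: 6.35
ee_pos: [0.5204, 0.345, 0.2322]
tcp_rot: [0.056, 0.998, 0.0, 0.0]
wrist_force: [-2.3, -1.9, 5.0]
opening: 0.0004
gripper_force: 2.2
```

Call:
step_arm([
  [0,[0.1,0.6,0.3],0],
  [0,[0.1,1.2,0.5],0],
  [0,[0.2,1.8,0.6],0],
  [0,[0.3,2.4,0.7],0],
  [0,[0.3,3.0,0.7],0],
])

```text
t: 6.98
ee_pos: [0.5235, 0.3748, 0.2383]
tcp_rot: [0.057, 0.998, 0.0, -0.0]
wrist_force: [0.0, -0.1, -0.6]
opening: -0.0
gripper_force: 0.0
```

```bash
python3 - <<'E'
from h import *
s=observe();print(s["t"],s["ee_pos"],s["wrist_force"],s["gripper_force"])
a=cv2.resize(camera("scene")[140:300,195:355],(480,480),interpolation=cv2.INTER_CUBIC)
cv2.imwrite("pics/d.png",a)
E
```

```text
6.975 [0.52349217 0.3748442  0.23826456] [ 0.01286138 -0.09039311 -0.56470997] 0.009616227471269667
```

View pics/d.png

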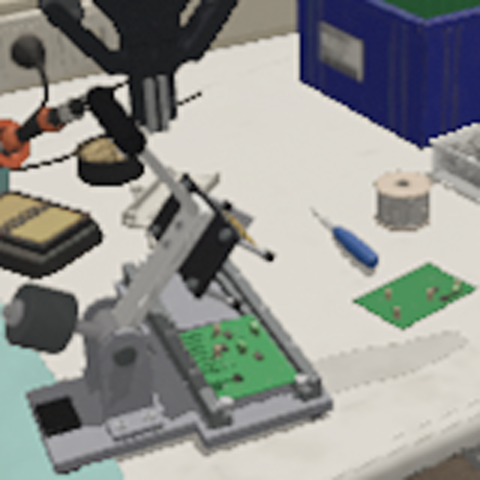

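Call:
step_arm([
  [0,[-1,-1,0.3],0],
  [0,[-2,-2,0.3],0],
  [0,[-3.2,-3.2,0.3],0],
  [0,[-4.4,-4.2,0.3],0],
  [0,[-5.5,-5,0.3],0],
])

```text
t: 7.65
ee_pos: [0.4677, 0.3235, 0.242]
tcp_rot: [0.057, 0.998, 0.0, 0.0]
wrist_force: [-0.1, -0.4, 0.3]
opening: -0.0005
gripper_force: 0.0
```

Call:
step_arm([
  [0,[0,0,0],0],
  [0,[0,0,0],0],
  [0,[0,0,0],0],
  [0,[0,0,0],0],
  [0,[0,0,0],0],
])

```text
t: 8.28
ee_pos: [0.4685, 0.3245, 0.2412]
tcp_rot: [0.057, 0.998, -0.0, -0.0]
wrist_force: [0.4, -0.1, 0.4]
opening: -0.0001
gripper_force: 0.0
```

```bash
python3 - <<'E'
from fit import *
s=observe();print(s["t"],s["ee_pos"],s["tcp_rot"],s["wrist_force"])
p=[.59,.3111,1.4529];c,sn=np.cos(p[2]),np.sin(p[2]);d=np.array(s["ee_pos"])[:2]-p[:2]
print("fixture",c*d[0]+sn*d[1],-sn*d[0]+c*d[1])
m=camera_model("wrist");print({k:np.round(v,4).tolist() if not isinstance(v,str) else v for k,v in m.items()})
a=cv2.resize(camera("scene")[160:300,195:335],(360,360),interpolation=cv2.INTER_CUBIC)
w=camera("wrist");cv2.imwrite("pics/wraw.png",w)
cv2.imwrite("pics/e.png",np.hstack([a,cv2.resize(w[60:300,200:490],(435,360),interpolation=cv2.INTER_CUBIC)]))
E
```

```text
8.275 [0.46849319 0.3245406  0.24118262] [ 5.66427894e-02  9.98394489e-01 -1.47149647e-04 -1.32706698e-04] [ 0.40824239 -0.0525788   0.36066253]
fixture -0.0009447497073058579 0.12224427070788514
{'intrinsics': [[309.7069, 0.0, 320.1309], [0.0, 309.7069, 200.0222], [0.0, 0.0, 1.0]], 'T_tool_cam': [[0.0008, -0.947, -0.3212, 0.0837], [1.0, 0.0007, 0.0003, 0.0002], [-0.0001, -0.3212, 0.947, -0.1426], [0.0, 0.0, 0.0, 1.0]]}
```

View pics/e.png

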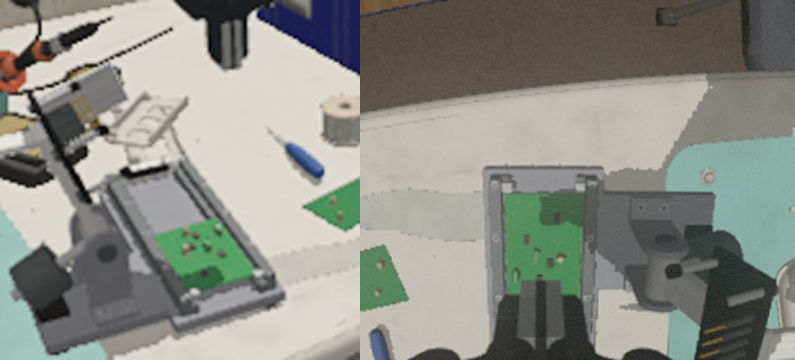

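```bash
cat > wr.py <<'E'
from fit import *
from scipy.spatial.transform import Rotation as Ro
def wray(uv,z,s):
    m=camera_model("wrist");K=np.array(m["intrinsics"]);T_=np.array(m["T_tool_cam"])
    x=(np.array(uv)-K[:2,2])/K[0,0];r=np.hypot(*x);d=np.r_[x/r*np.sin(r),np.cos(r)]
    R=Ro.from_quat(s["tcp_rot"]).as_matrix();o=np.array(s["ee_pos"])+R@T_[:3,3];v=R@T_[:3,:3]@d
    return o+v*(z-o[2])/v[2]
E
python3 - <<'E'
from wr import *
s=observe();p=[.59,.3111,1.4529];c,sn=np.cos(p[2]),np.sin(p[2])
for n,u,z in[("boardL",(503,194),.03),("boardR",(583,194),.03),("baseL",(485,168),.012),("baseR",(602,168),.012)]:
    W=wray(((u[0]-360)/1.5+200,u[1]/1.5+60),z,s);d=W[:2]-p[:2];print(n,W.round(4),"fix",(c*d[0]+sn*d[1]).round(4),(-sn*d[0]+c*d[1]).round(4))
E
```

```text
boardL [0.4878 0.2928 0.03  ] fix -0.0302 0.0993
boardR [0.495  0.3561 0.03  ] fix 0.0336 0.0996
baseL [0.4691 0.2788 0.012 ] fix -0.0463 0.1163
baseR [0.4799 0.3749 0.012 ] fix 0.0504 0.1168
```

Call:
step_arm([
  [0,[0,0.2,-5],0],
  [0,[0,0.2,-10],0],
  [0,[0,0.2,-15],0],
  [0,[0,0.2,-19],0],
  [0,[0,0.2,-20.5],0],
])

```text
t: 9.0
ee_pos: [0.4674, 0.3253, 0.0337]
tcp_rot: [0.057, 0.998, -0.002, -0.001]
wrist_force: [0.8, -0.4, 0.2]
opening: 0.0
gripper_force: 0.0
```

Call:
step_arm([
  [0,[0,0,-0.4],0],
  [0,[0,0,-0.8],0],
  [0,[0,0,-1.2],0],
  [0,[0,0,-1.2],0],
  [0,[0,0,-1.2],0],
])

```text
t: 9.62
ee_pos: [0.4686, 0.3266, 0.0249]
tcp_rot: [0.057, 0.998, 0.0, 0.0]
wrist_force: [0.2, -0.1, 1.1]
opening: 0.0
gripper_force: 0.0
```

Call:
step_arm([
  [0,[0.5,-0.06,-0.2],0],
  [0,[1.0,-0.12,-0.2],0],
  [0,[1.5,-0.18,-0.2],0],
  [0,[2.2,-0.26,-0.2],0],
  [0,[2.9,-0.34,-0.2],0],
])

```text
t: 10.25
ee_pos: [0.4979, 0.323, 0.0224]
tcp_rot: [0.057, 0.998, 0.0, -0.0]
wrist_force: [-0.1, 0.0, -0.2]
opening: 0.0002
gripper_force: 0.2
```

Call:
step_arm([
  [0,[0.7,-0.08,0],0],
  [0,[1.4,-0.17,0],0],
  [0,[2.1,-0.25,0],0],
  [0,[2.8,-0.33,0],0],
  [0,[3.5,-0.42,0],0],
])

```text
t: 10.88
ee_pos: [0.5329, 0.3188, 0.0224]
tcp_rot: [0.057, 0.998, 0.0, -0.0]
wrist_force: [-0.6, 1.0, -0.3]
opening: -0.0002
gripper_force: 0.1
```

Call:
step_arm([
  [0,[0.7,-0.08,0],0],
  [0,[1.4,-0.17,0],0],
  [0,[2.1,-0.25,0],0],
  [0,[2.8,-0.33,0],0],
  [0,[3.5,-0.42,0],0],
])

```text
t: 11.5
ee_pos: [0.5679, 0.3146, 0.0224]
tcp_rot: [0.057, 0.998, 0.0, -0.0]
wrist_force: [-0.4, 0.6, -0.2]
opening: 0.0001
gripper_force: 0.2
```

Call:
step_arm([
  [0,[0.3,-0.04,0],0],
  [0,[0.6,-0.07,0],0],
  [0,[0.9,-0.11,0],0],
  [0,[1.2,-0.14,0],0],
  [0,[1.4,-0.16,0],0],
])

```text
t: 12.12
ee_pos: [0.5815, 0.313, 0.0224]
tcp_rot: [0.057, 0.998, 0.0, -0.0]
wrist_force: [-1.2, -0.5, -0.6]
opening: 0.0
gripper_force: 0.2
```

Call:
step_arm([
  [0,[0.1,-0.01,0],0],
  [0,[0.2,-0.02,0],0],
  [0,[0.2,-0.02,0],0],
  [0,[0.3,-0.04,0],0],
  [0,[0.3,-0.04,0],0],
])

```text
t: 12.75
ee_pos: [0.5845, 0.3126, 0.0225]
tcp_rot: [0.057, 0.998, 0.0, 0.0]
wrist_force: [-0.3, 0.6, -0.3]
opening: 0.0001
gripper_force: 0.0
```

No firm stop yet; continue gently until the force rises.

Call:
step_arm([
  [0,[0.1,-0.01,0],0],
  [0,[0.1,-0.01,0],0],
  [0,[0.2,-0.02,0],0],
  [0,[0.2,-0.02,0],0],
  [0,[0.2,-0.02,0],0],
])

```text
t: 13.38
ee_pos: [0.5864, 0.3124, 0.0224]
tcp_rot: [0.057, 0.998, 0.0, 0.0]
wrist_force: [-0.4, 1.7, -0.6]
opening: 0.0001
gripper_force: 0.0
```

```bash
python3 - <<'E'
from h import *
s=observe();print(s["t"],s["ee_pos"],s["wrist_force"])
a=cv2.resize(camera("scene")[160:300,195:335],(480,480),interpolation=cv2.INTER_CUBIC)
cv2.imwrite("pics/f.png",a)
E
```

```text
13.375 [0.58644436 0.3124392  0.02239848] [-0.44802095  1.67490761 -0.62051275]
```

View pics/f.png

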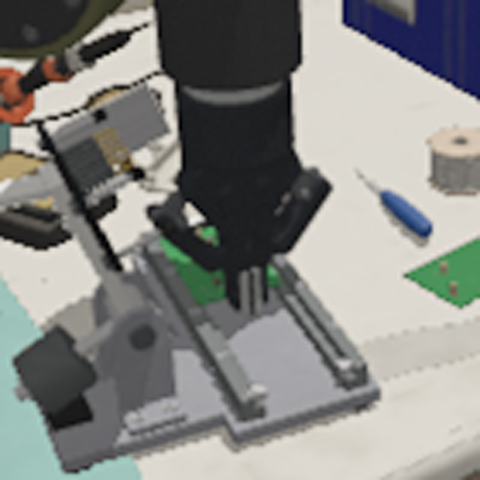

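Call:
step_arm([
  [0,[0.1,-0.01,0],0],
  [0,[0.2,-0.02,0],0],
  [0,[0.2,-0.02,0],0],
  [0,[0.3,-0.04,0],0],
  [0,[0.3,-0.04,0],0],
])

```text
t: 14.05
ee_pos: [0.587, 0.3124, 0.0222]
tcp_rot: [0.056, 0.998, -0.0, -0.002]
wrist_force: [-12.8, 0.2, 6.6]
opening: 0.0002
gripper_force: 6.2
```

Call:
step_arm([
  [0,[-0.3,0.04,0],0],
  [0,[-0.8,0.1,0],0],
  [0,[-1.6,0.19,0],0],
  [0,[-2.8,0.33,0],0],
  [0,[-4.0,0.47,0],0],
])

```text
t: 14.68
ee_pos: [0.5485, 0.3168, 0.0224]
tcp_rot: [0.057, 0.998, 0.0, -0.0]
wrist_force: [0.0, 0.0, 0.3]
opening: -0.0
gripper_force: 0.0
```

Call:
step_arm([
  [0,[-3,0.35,0],0],
  [0,[-6.0,0.6,2],0],
  [0,[-8,0.8,7],0],
  [0,[-8,0.8,12],0],
  [0,[-8,0.8,17],0],
])

```text
t: 15.3
ee_pos: [0.4684, 0.3247, 0.1944]
tcp_rot: [0.056, 0.998, 0.0, 0.0]
wrist_force: [0.9, 1.1, -0.3]
opening: 0.0
gripper_force: 0.0
```

Call:
step_arm([
  [0,[0,0,3],0],
  [0,[0,0,3],0],
  [0,[0,0,3],0],
  [0,[0,0,3],0],
  [0,[0,0,3],0],
])

```text
t: 15.92
ee_pos: [0.4692, 0.3245, 0.2215]
tcp_rot: [0.057, 0.998, -0.001, -0.0]
wrist_force: [-1.2, -0.3, -0.4]
opening: 0.0001
gripper_force: 0.0
```

```bash
python3 - <<'E'
from h import *
s=observe();print(s["t"],s["ee_pos"],s["wrist_force"])
a=cv2.resize(camera("scene")[160:300,195:335],(360,360),interpolation=cv2.INTER_CUBIC)
w=camera("wrist")
cv2.imwrite("pics/g.png",np.hstack([a,cv2.resize(w[60:300,200:490],(435,360),interpolation=cv2.INTER_CUBIC)]))
E
```

```text
15.925 [0.4691679  0.32452187 0.22146385] [-1.20864634 -0.25713361 -0.38788479]
```

View pics/g.png

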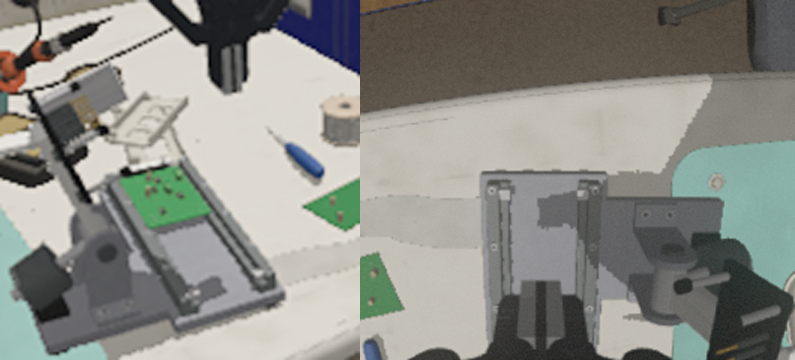

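The board lies flat on the rails against the end stop (scene crop around (160,195)). The gate is raised with its counterweight down, and the arm is clear.

```bash
python3 -c "
from station import *
print(job_done())"
```

```text
the job is handed in; nothing more can be done
None
```

The gate stays raised with its counterweight down and the board has been pushed along the rails against the end stop; I handed the job in at about 16 s with the arm clear, and while I was raising the gate the cross handle briefly pressed on the gripper with about 20 N, possibly on its finger linkage.

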